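Hang the tape bracket on the counter board

ROBOT

A 7-joint arm with a two-finger parallel gripper is mounted at the origin on a cart in front of the work surface, level with it; the furniture and walls round the work are solid. World frame = base frame: x ahead of the robot, y to its left, z up, the work surface at z = 0. Lengths are in m, angles in degrees, forces in N, time in s.
With the tool pointing down it reaches from about 0.35 to 0.775 m from the base axis. Payload 3.1 kg.
Tool frame: the origin (TCP) lies on the centre line of the jaws, within the pads' length; the fingertips stand 17 mm ahead of it and the grasp point (between the pads) lies 2 mm behind it (robot.tip_reach is the distance from the TCP to the fingertips, in m); z points along the fingers, y is the line along which they close (so a half turn about z gives the same grasp; the last joint's range is limited). The gripper opens to 85 mm and grips with 20 to 120 N. Pads are 22 mm wide; open, the fingers measure 114 mm over their backs; the gripper's body (76 mm by 85 mm) begins 54 mm behind the grasp point. The pads swing forward as they close: fully open they stand 13 mm farther back than shut.
Start: joints at [74.158, 17.813, 0.802, 86.603, -0.252, 75.585, -1.558], TCP at [0.128, -0.535, 0.248] pointing down, gripper open.
Joint ranges: [-154.91, 154.91], [-16.99, 109.72], [-72.82, 74.43], [7.12, 147.25], [-82.49, 262.49], [11.32, 116.49], [-174.64, 174.64]. Speed limits (degrees/s): [159.86, 159.86, 180, 180, 180, 180, 180].

INTERFACE

Orientations are given as [roll, pitch, yaw] about the fixed x, y, z axes, in that order (R = Rz(yaw) Ry(pitch) Rx(roll)).
In Python, from station import robot, fingers, vision, workorder, recognise gives the robot as it stands. Calls block until the motion is done:
- robot.move_to(position, orientation): joint-space move of the TCP to a pose.
- robot.line_to(position, orientation=None, velocity=0.15, f_stop=None): straight line of the TCP; orientation=None keeps the orientation; velocity is the mean speed in m/s. With f_stop (N) it stops when the force on the tool has changed by that much, and returns True; else False.
- robot.move_j(angles): joint-space move.
- fingers.gripper_to(opening, force=None): opening from 0.0 (shut) to 1.0 (fully open); force is the grip in N (None keeps the last); returns when the fingers have stopped.
- robot.pause(seconds).
- robot.inverse_kinematics(position, orientation): joint angles nearest the present ones, or None.
- vision.grab_frame(name): name is "side" or "top"; returns the picture (480x640x3 uint8, red, green, blue); there is no depth.
- vision.calibration(name): a dict with "mtx" (3x3 intrinsics, pixels), "k1" (the pictures are not rectified: a ray, as slopes to the right and down, at radius r is drawn at 1 + k1 r^2 times it, then the intrinsics apply), "extrinsics" (4x4, takes a point from world to camera coordinates). Camera axes: x right, y up, looking along -z (the intrinsics and any distortion apply to the point x, -y, -z); pixel columns grow to the right and rows downward; lengths in m; the calibration is good to about 2 mm. A picture is of the moment at which its call begins. calibration takes no time and is no camera call.
A pose or a line that the arm cannot do raises robot.PlanningError and nothing moves.
- workorder.close_job(): hands the job in; it is judged then, once.
Trained networks look in the newest picture that a camera, given by its name, has taken for a name from the list of things; names that differ only in an ending like _2 or _b are one class to them, and where a whole thing is asked for, a point or a joint stands for the part that bears it (a point fixed in the world has none). Each returns a list of dicts, best first, with "p" (0 to 1); they miss things now and then, are a little off and sometimes report something else, mostly with a low value. They report only what shows in the picture. A call takes as long as a camera call. They do not tell look-alikes from the thing itself.
- recognise(label, camera): "rect" ([centre column, centre row, width, height] in pixels, round what is visible of it).
Readings, each from a call of its own:
- robot.current_time_s(): time.
- robot.current_joint_positions(): joint angles.
- robot.current_dq(): joint speeds.
- robot.current_joint_torque(): joint torques, N m.
- robot.current_tool_pos(): TCP position.
- robot.current_eef_rot(): TCP orientation.
- robot.current_contact_force(): force on the tool from outside, world axes, zero at the start.
- robot.current_torque(): the same for the moment, N m.
- robot.current_finger_gap(): opening from 0.0 (shut) to 1.0 (fully open).
- robot.current_gripper_force(): force on a finger pad.
Only numpy, scipy, OpenCV 4.12 (cv2) and the standard library are available. Lean on these libraries where they do the work, as an engineer would, in place of code of your own. Each camera call takes 0.05 s, during which the arm holds its last target. There are 200 camera calls.

TASK

Hang the metal tape bracket on the sloping board by slipping both of its holes over the two steel pins together, pushing it fully home so that its back plate lies flush on the board, flat tongue standing out, before you let go. The pins are adjustable and may be clamped a little higher or lower in their slots, so feel for them. Leave the stapler, the masking tape and the marker where they lie.

Things in the scene. Friction and masses are not known exactly. Their poses are not given: they have to be found in the camera images.
- bracket_center (a point): Centre of the loose aluminium bracket (0.10-0.21 kg), lying flat, tongue up: a plate 70 (x) x 110 (y) x 6 (z) mm with a tongue 12 (x) x 40 (y) mm standing on its middle, 56 mm high in all. Through holes 11 mm wide at x = 0, y = +-35 mm. The point is 28 mm above the plate's underside; z points out along the tongue. Either way round (half turn about z) will do.
- tongue_top (a point): Middle of the top end of the bracket's tongue, 56 mm above the plate's underside; axes as the bracket's. Pinch the tongue across its 12 mm thickness (along x), fingertips 10 mm or more above the plate's underside: a fillet 3 mm wide runs along its foot up to 9.5 mm above the underside.
- board: Plywood board, fixed on a foot: flat face 160 x 160 mm at 30 degrees from horizontal, low edge to the robot. Origin at the face's centre, 72 mm above the table; x up the slope, y across to the left, z square out of the face. Hung, the bracket's centre is at z = 28 mm, y about 0, x as the pins (holes have 1.5 mm play all round), its z along this z, its y along this y either way round.
- stand: Steel foot of the board, fixed, 145 x 130 mm; origin on the table under the board's centre. Two steel pins, 8 mm thick, stand 15 mm square out of the board at its y = +-35 mm, the last 1.7 mm tapering to 5.4 mm. Both share one clamped slide at the same board x, from -14 to +14 mm, not measured: find it by touch or eye. They hold against 20 N. Dark slots round them are flush.
- stapler_mid (a point): Desk stapler with a red top, 32 x 135 x 50 mm, lying on the table before the board; the point is half-way up. A bystander.
- masking_tape_mid (a point): Roll of masking tape lying flat, 94 mm across, 19 mm high; the point is half-way up. A bystander.
- marker_mid (a point): Blue and white marker, 142 mm long, 19 mm thick, lying on the table; the point is half-way up. A bystander.
Mind the look-alikes: they are no part of the job. Of the things that look like the part that bears bracket_center, the larger one is meant.

How it is judged (in metres and radians):
On the way:
1. the bracket is pushed home, flush on the board on both pins, while the fingers still hold it (z of bracket_center in the frame of board between 0.025 and 0.031 m and x of bracket_center in the frame of board between -0.017 and 0.017 m and y of bracket_center in the frame of board between -0.004 and 0.004 m and angle between the z axis of bracket_center and the z axis of board, either way round below 0.08 rad and contact force between the fingers and bracket above 1 N), for 0.1 s.
At the end, for the whole second after the job is handed in: The bracket is released and still, its plate flush on the board (centre 28 mm off the face, within 3 mm; parallel within 0.06 rad; turned under 0.1 rad), its centre within 4 mm of the board's middle across and 17 mm along the slope, which only both pins through both holes allow (z of bracket_center in the frame of board between 0.025 and 0.031 m and x of bracket_center in the frame of board between -0.017 and 0.017 m and y of bracket_center in the frame of board between -0.004 and 0.004 m and angle between the z axis of bracket_center and the z axis of board, either way round below 0.06 rad and angle between the y axis of bracket_center and the y axis of board, either way round below 0.1 rad and linear speed of bracket below 0.02 m/s); the robot touches nothing.
It fails at once if the desk stapler is moved by more than 30 mm (distance of stapler_mid from where it was at the start of the episode above 0.03 m).
It fails at once if the roll of masking tape is moved by more than 30 mm (distance of masking_tape_mid from where it was at the start of the episode above 0.03 m).
It fails at once if the blue marker is moved by more than 30 mm (distance of marker_mid from where it was at the start of the episode above 0.03 m).
It also fails if it takes over 45 s, if anything falls off the work surface, if the arm or the gripper's body presses on something with over 40 N, if the wrist force passes 120 N, or if a joint passes its speed limit or range.

## Working session

There is one attempt and no reset: what is moved stays moved. The work goes in short steps, each a Python script; the robot and the scene stay as the last script left them, time stands still between calls to the robot, and variables do not carry over. Pictures are saved under pics/ and viewed, at most 10 in all, crops included, and the job is handed in when it is done.

```bash
mkdir -p pics; ls; python3 - <<'E'
from station import robot, fingers, vision, workorder, recognise
import cv2
for c in("top","side"):
    im=vision.grab_frame(c); cv2.imwrite(f"pics/{c}0.png",im[:,:,::-1])
    k=vision.calibration(c); print(c,k)
    for l in("bracket_center","board","stand","stapler_mid","masking_tape_mid","marker_mid"):
        print(l,[(round(d['p'],2),[round(float(v)) for v in d['rect']]) for d in recognise(l,c)])
print(robot.current_time_s(),robot.current_eef_rot())
E
```

```text
pics
top {'mtx': array([[596.8237523 ,   0.        , 307.26250918],
       [  0.        , 596.8237523 , 229.09153217],
       [  0.        ,   0.        ,   1.        ]]), 'k1': -0.11737070303702805, 'extrinsics': array([[-0.06517301, -0.99785865, -0.00553118,  0.00880689],
       [ 0.97456862, -0.06484087,  0.21450328, -0.5487524 ],
       [-0.2144026 ,  0.00858931,  0.97670761, -1.15775063],
       [ 0.        ,  0.        ,  0.        ,  1.        ]])}
bracket_center [(0.87, [275, 234, 46, 33]), (0.61, [184, 257, 57, 34])]
board [(0.95, [357, 176, 76, 74])]
stand [(0.64, [358, 176, 76, 81])]
stapler_mid [(0.77, [353, 304, 60, 23])]
masking_tape_mid [(0.83, [294, 298, 46, 48])]
marker_mid [(0.94, [422, 254, 52, 42]), (0.42, [358, 174, 78, 78])]
side {'mtx': array([[610.79834615,   0.        , 328.37692695],
       [  0.        , 610.79834615, 232.12934658],
       [  0.        ,   0.        ,   1.        ]]), 'k1': 0.031091068744978387, 'extrinsics': array([[-0.00400501,  0.99993161,  0.01098776,  0.01003003],
       [-0.81937092, -0.00958025,  0.57318367,  0.40373578],
       [ 0.57324974, -0.00670745,  0.81935325, -1.61339204],
       [ 0.        ,  0.        ,  0.        ,  1.        ]])}
bracket_center [(0.92, [443, 239, 55, 24]), (0.71, [350, 258, 35, 29])]
board [(0.63, [259, 284, 93, 48])]
stand [(0.77, [256, 294, 91, 66])]
stapler_mid [(0.77, [284, 191, 55, 23])]
masking_tape_mid [(0.57, [337, 202, 41, 40])]
marker_mid [(0.63, [205, 229, 62, 30]), (0.49, [258, 295, 92, 65])]
0.7 [1.79992818e+02 1.49285905e-03 1.34570777e+01]
```

```bash
python3 - <<'E'
import cv2
a=cv2.imread("pics/top0.png")[130:330,150:460]; a=cv2.resize(a,None,fx=2.55,fy=2.55,interpolation=cv2.INTER_CUBIC);cv2.imwrite("pics/t1.png",a)
a=cv2.imread("pics/side0.png")[170:340,170:480]; a=cv2.resize(a,None,fx=2.55,fy=2.55,interpolation=cv2.INTER_CUBIC);cv2.imwrite("pics/s1.png",a)
E
```

```text
(no output)
```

View pics/t1.png

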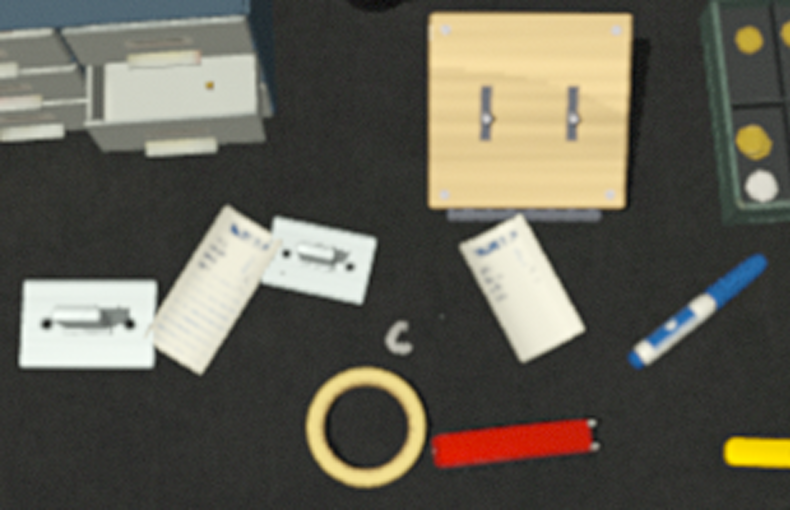

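View pics/s1.png

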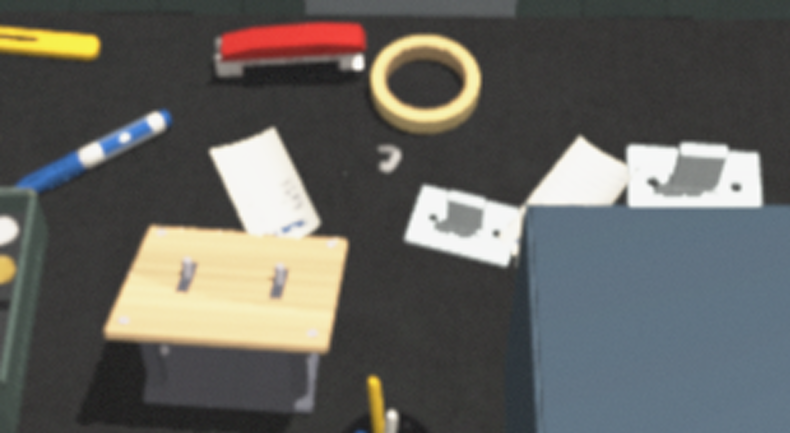

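Top view candidates for the bracket are the large one at about (184,257) and the small look-alike at (275,234). The larger, left one is meant: its plate is about 53 px wide against 40 px. The board is at (357,176), with pin tips at about (341,176) and (375,176). Next I fit the poses from both views.

```bash
cat > h.py <<'E'
from station import robot, fingers, vision, workorder, recognise
import numpy as np, cv2
from scipy.optimize import least_squares
from scipy.spatial.transform import Rotation as R
K={c:vision.calibration(c) for c in("top","side")}
def proj(P,c):
    k=K[c];P=np.atleast_2d(P);q=P@k["extrinsics"][:3,:3].T+k["extrinsics"][:3,3]
    s=np.c_[q[:,0]/-q[:,2],-q[:,1]/-q[:,2]]; s=s*(1+k["k1"]*(s**2).sum(1,keepdims=True))
    return s*k["mtx"][0,0]+k["mtx"][:2,2]
off={"top":np.array([150,130]),"side":np.array([170,170])}
def fit(obs,z,tilt,x0):
    """obs: {cam:[(local xyz, crop px)]}; returns x,y,yaw"""
    def res(v):
        Rm=R.from_euler('z',v[2]).as_matrix()@R.from_euler('y',-tilt).as_matrix()
        return np.concatenate([(proj(np.array([o[0] for o in obs[c]])@Rm.T+[v[0],v[1],z],c)-(np.array([o[1] for o in obs[c]])/2.55+off[c])).ravel() for c in obs])
    s=least_squares(res,x0,x_scale=[.01,.01,.05]); return s.x,res(s.x).reshape(-1,2)
E
python3 - <<'E'
from h import *
a=.08
T=[((a,a,0),(429,13)),((a,-a,0),(632,13)),((-a,-a,0),(628,208)),((-a,a,0),(429,207))]
S=[((-a,-a,0),(151,227)),((-a,a,0),(347,238)),((a,a,0),(328,350)),((a,-a,0),(106,333))]
for o in({"top":T},{"side":S},{"top":T,"side":S}):
    v,r=fit(o,.072,np.pi/6,[.6,0,0]);print("board",v.round(4),r.round(1).tolist())
b=v
T=[((.035,.055,.006),(22,281)),((.035,-.055,.006),(157,281)),((-.035,-.055,.006),(157,368)),((-.035,.055,.006),(20,368)),((0,.035,.006),(46,323)),((0,-.035,.006),(129,323))]
S=[((-.035,-.055,.006),(627,146)),((-.035,.055,.006),(762,152)),((0,-.035,.006),(653,183)),((0,.035,.006),(736,187))]
for o in({"top":T},{"side":S},{"top":T,"side":S}):
    v,r=fit(o,0,0,[.5,.2,0]);print("br",v.round(4),r.round(1).tolist())
# pins: tip at 15mm; solve px per cam
Rm=R.from_euler('z',b[2]).as_matrix()@R.from_euler('y',-np.pi/6).as_matrix()
for c,p in(("top",[(487,118),(573,118)]),("side",[(281,267),(187,261)])):
    q=np.array(p)/2.55+off[c]
    s=least_squares(lambda u:(proj(np.array([[u[0],.035+u[1],.015],[u[0],-.035+u[1],.015]])@Rm.T+[b[0],b[1],.072],c)-q).ravel(),[0,0],x_scale=.01)
    print("pins",c,s.x,s.fun)
E
```

```text
board [ 0.6549 -0.1387 -0.0612] [[0.7, 0.3], [-0.1, 0.1], [-1.3, -0.6], [0.7, 0.2]]
board [ 0.6601 -0.1364 -0.0648] [[-0.4, 0.4], [0.7, 1.1], [0.5, -1.1], [-0.7, -0.3]]
board [ 0.6574 -0.1375 -0.063 ] [[0.1, -0.9], [-0.7, -0.9], [-2.0, -1.6], [0.1, -1.0], [-1.0, -0.6], [0.1, -0.1], [-0.0, -2.5], [-1.1, -1.5]]
br [ 0.5166  0.236  -0.0559] [[1.2, 0.9], [-0.8, 0.4], [-1.6, -1.1], [0.6, -0.8], [0.3, 0.5], [0.4, 0.2]]
br [ 0.5204  0.2372 -0.0569] [[0.7, 0.2], [-1.5, 0.7], [0.2, -0.5], [0.5, -0.3]]
br [ 0.5178  0.2366 -0.0588] [[0.9, 0.3], [-1.1, -0.1], [-2.0, -1.6], [0.3, -1.4], [0.0, -0.1], [0.1, -0.3], [0.4, -0.8], [-1.9, -0.3], [-0.2, -1.6], [0.1, -1.2]]
pins top [-0.00406554 -0.00053761] [-0.25398922  0.0365453   0.25477652 -0.03236283]
pins side [0.00101115 0.00126498] [-0.22776079 -0.01682883  0.22670949  0.04215617]
```

```bash
cat >> h.py <<'E'
BP=np.array([.6574,-.1375]);BY=-.063; BR=(R.from_euler('z',BY)*R.from_euler('y',-30,degrees=True))
BR_=BR.as_matrix(); BO=np.array([*BP,.072])
def tool(Rb,s): return (Rb*R.from_euler('z',90*s,degrees=True)*R.from_euler('x',180,degrees=True)).as_euler('xyz',degrees=True).tolist()
def crop(c,x0,y0,w,h,name,f):
    im=vision.grab_frame(c)[y0:y0+h,x0:x0+w,::-1]; cv2.imwrite(name,cv2.resize(im,None,fx=f,fy=f,interpolation=cv2.INTER_CUBIC))
E
python3 - <<'E'
from h import *
p={"top":np.array([(487,118),(573,118)])/2.55+off["top"],"side":np.array([(281,267),(187,261)])/2.55+off["side"]}
for i in(0,1):
    s=least_squares(lambda u:np.concatenate([(proj(u,c)-p[c][i]).ravel() for c in p]),[.65,-.13,.08],x_scale=.01)
    print("pin tip",s.x.round(4),s.fun.round(2),"board frame",((s.x-BO)@BR_).round(4))
G=R.from_euler('z',-.057)
for s in(1,-1):
    print(s,tool(G,s),robot.inverse_kinematics([.518,.2366,.2],tool(G,s)),tool(BR,s),robot.inverse_kinematics((BO+BR_@[0,0,.08]).tolist(),tool(BR,s)))
E
```

```text
pin tip [ 0.6496 -0.102   0.0797] [-0.58  0.05 -0.54 -0.02] board frame [-0.0049  0.0349  0.0117]
pin tip [ 0.6451 -0.1722  0.0798] [-0.03  0.   -0.02 -0.  ] board frame [-0.0049 -0.0354  0.0118]
1 [-179.99999999999997, 0.0, 86.73414056775431] [  9.29438604  30.92925939 -53.06163253  86.504568    25.14919589
  75.16686579 -49.59020166] [149.99999999999997, 0.0, 86.39036589067581] [ 37.81686032  19.03980338 -29.37018113 111.30019187  12.85575667
  22.54446703  -1.94769688]
-1 [-179.99999999999997, 0.0, -93.26585943224569] [ 13.53277068  34.59947971 -61.7058768   86.36041534  30.80545495
  77.50483062 126.09979177] [-149.99999999999997, 0.0, -93.60963410932418] [  18.11253569   16.63851653   -5.50227258  112.00214173   -8.6447875
   22.03404944 -163.1875623 ]
```

```bash
python3 - <<'E'
from h import *
G=R.from_euler('z',-.057);o=tool(G,1)
robot.move_to([.46,-.1,.3],o)
robot.move_to([.517,.2366,.17],o)
fingers.gripper_to(.6)
crop("side",380,120,200,150,"pics/s2.png",4)
print(robot.line_to([.517,.2366,.036],None,.1,f_stop=8),robot.current_tool_pos(),robot.current_time_s())
fingers.gripper_to(0.0,force=60)
print(robot.current_finger_gap(),robot.current_gripper_force())
print(robot.line_to([.517,.2366,.2],None,.12))
print(robot.current_finger_gap(),robot.current_gripper_force(),robot.current_contact_force(),robot.current_time_s())
crop("side",380,80,200,150,"pics/s3.png",4)
E
```

```text
False [0.51754462 0.2369967  0.03675895] 6.025
0.1329953795049123 58.688374757766724
False
0.12966171019898973 58.297544717788696 [-0.22705156  0.3160967  -1.54371471] 7.975
```

View pics/s3.png

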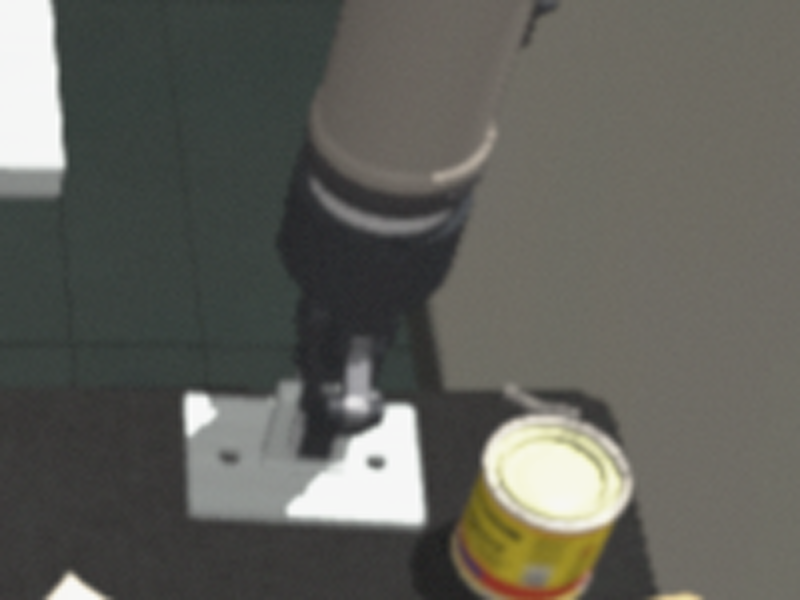

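The bracket is held level and untwisted, with holes at crop (230,456) and (377,461). I'll take it above the board and check its pose there.

```bash
python3 - <<'E'
from h import *
o=tool(BR,1)
robot.line_to([.48,.2,.27],None,.3)
robot.move_to((BO+BR_@[-.03,0,.18]).tolist(),o)
robot.line_to((BO+BR_@[-.005,0,.082]).tolist(),o,.15)
print(robot.current_tool_pos(),robot.current_eef_rot(),robot.current_time_s(),robot.current_contact_force())
crop("side",190,210,160,120,"pics/s4.png",5)
crop("top",280,120,160,120,"pics/t4.png",5)
E
```

```text
[ 0.61246995 -0.13371783  0.14106297] [ 1.49968115e+02 -8.53326962e-03  8.64673948e+01] 10.575 [-0.48680658 -0.95420307 -1.35930571]
```

View pics/s4.png

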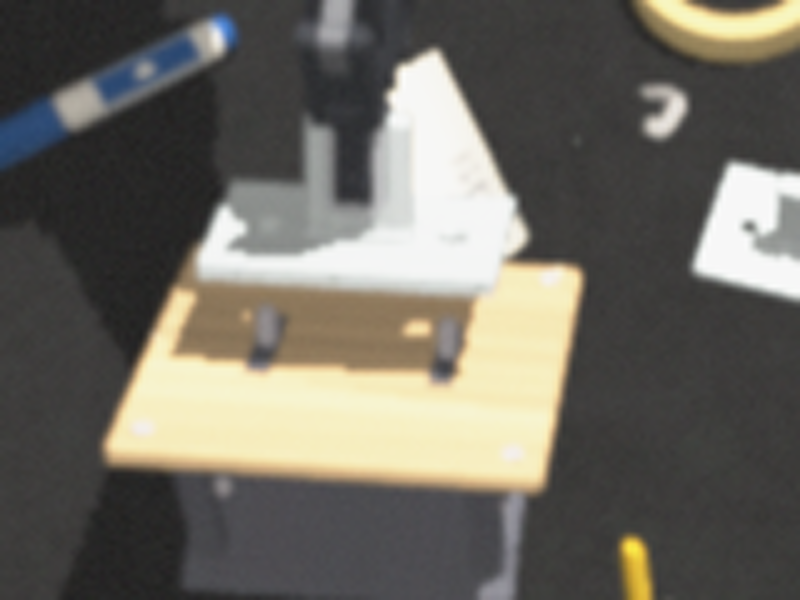

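View pics/t4.png

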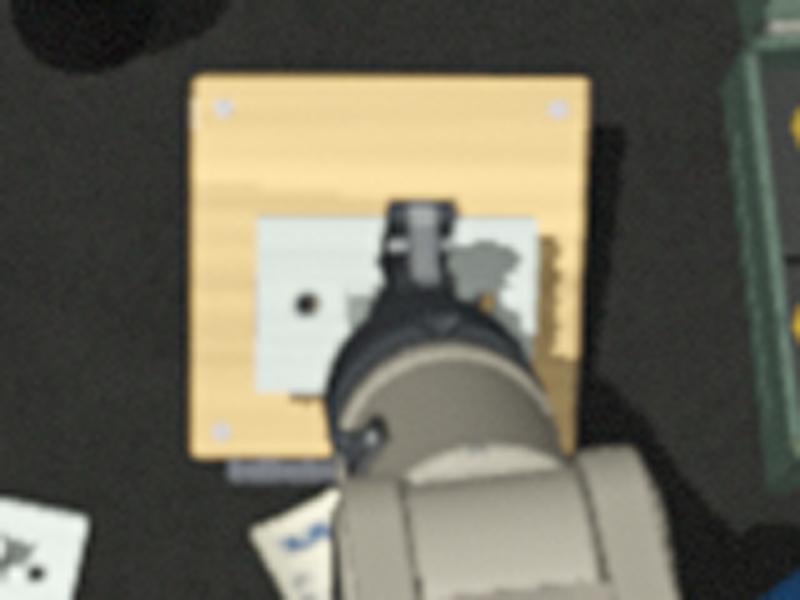

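```bash
cat > m.py <<'E'
from h import *
a=.08;f=5
O={"top":np.array([280,120]),"side":np.array([190,210])}
B={"top":[((a,a,0),(193,75)),((a,-a,0),(590,78)),((-a,a,0),(191,459))],
 "side":[((-a,a,0),(582,268)),((a,a,0),(546,488)),((a,-a,0),(107,462))]}
P={"top":[((.035,.055),(257,218)),((.035,-.055),(538,218)),((-.035,.055),(256,393)),((0,.035),(307,302))],
 "side":[((.035,-.055),(200,263)),((.035,.055),(493,276)),((-.035,-.055),(231,182)),((-.035,.055),(516,197))]}
pins={"top":np.array([(487,118),(573,118)])/2.55+off["top"],"side":np.array([(281,267),(187,261)])/2.55+off["side"]}
t=np.array(robot.current_tool_pos())
for c in B:
    px=lambda L:np.array([o[1] for o in L])/f+O[c]
    fr=lambda v:(R.from_euler('z',v[2])*R.from_euler('y',-30,degrees=True)).as_matrix()
    L=np.array([o[0] for o in B[c]])
    s=least_squares(lambda v:(proj(L@fr(v).T+[v[0],v[1],.072],c)-px(B[c])).ravel(),[.657,-.137,-.06],x_scale=[.01,.01,.05]);v=s.x
    D=lambda p:np.c_[p]@fr(v).T+[v[0],v[1],.072]
    q=np.array([o[0] for o in P[c]])
    zz=((t-BO)@BR_)[2]-.0368+.006
    def br(u):
        k=np.c_[q@np.array([[np.cos(u[2]),np.sin(u[2])],[-np.sin(u[2]),np.cos(u[2])]])+u[:2],np.full(len(q),zz)]
        return (proj(D(k),c)-px(P[c])).ravel()
    b=least_squares(br,[0,0,0],x_scale=[.01,.01,.05])
    pn=least_squares(lambda u:(proj(D([[u[0],.035+u[1],.015],[u[0],-.035+u[1],.015]]),c)-pins[c]).ravel(),[0,0],x_scale=.01)
    print(c,"board",v.round(4),s.fun.round(1),"plate",b.x.round(4),b.fun.round(1),"pins",pn.x.round(4))
print("tcp in board",((t-BO)@BR_).round(4))
E
python3 m.py
```

```text
top board [ 0.6544 -0.1379 -0.0692] [ 0.2  0.4 -0.4  0.1  0.1 -0.5] plate [-0.0024  0.0003  0.0052] [ 0.1 -0.  -0.2 -0.1  0.  -0.5  0.1  0.6] pins [-0.0012  0.0001]
side board [ 0.6625 -0.1365 -0.0483] [-0.2  1.3  0.5 -0.9 -0.3 -0.2] plate [-0.0111 -0.0001 -0.0048] [-0.3  0.1  0.4  0.6  0.4 -0.4 -0.5 -0.5] pins [-0.0078 -0.0006]
tcp in board [-0.0044  0.0001  0.0828]
```

```bash
cat > ins.py <<'E'
from h import *
o=tool(BR,1); W=lambda x,y,z:(BO+BR_@[x,y,z]).tolist()
loc=lambda:((np.array(robot.current_tool_pos())-BO)@BR_)
def attempt(x,y):
    robot.line_to(W(x,y,.057),o,.08)
    st=robot.line_to(W(x,y,.035),o,.025,f_stop=8)
    l=loc(); F=np.array(robot.current_contact_force())@BR_
    M=np.array(robot.current_torque())@BR_
    print((x,y),st,l.round(4),"F",F.round(1),"M",M.round(2),round(robot.current_time_s(),2))
    return l[2]<.044
E
python3 - <<'E'
from ins import *
for x,y in[(-.003,0),(-.001,0),(-.005,0),(.001,0)]:
    if attempt(x,y): break
    if robot.current_time_s()>22: break
E
```

```text
(-0.003, 0) True [-0.0033  0.      0.0376] F [-0.1  0.4  3.6] M [-0.13  0.35  0.03] 11.88
```

```bash
python3 - <<'E'
from ins import *
l=loc()
print(robot.line_to(W(l[0],l[1],.0335),o,.015,f_stop=15)); robot.pause(.3)
print(loc().round(4),(np.array(robot.current_contact_force())@BR_).round(1),robot.current_gripper_force(),robot.current_eef_rot(),robot.current_time_s())
crop("side",190,210,160,120,"pics/s5.png",5)
E
```

```text
True
[-0.0033  0.      0.0377] [1.1 0.1 4.4] 59.31585609912872 [1.50055000e+02 6.82926141e-02 8.63847381e+01] 12.3833
```

View pics/s5.png

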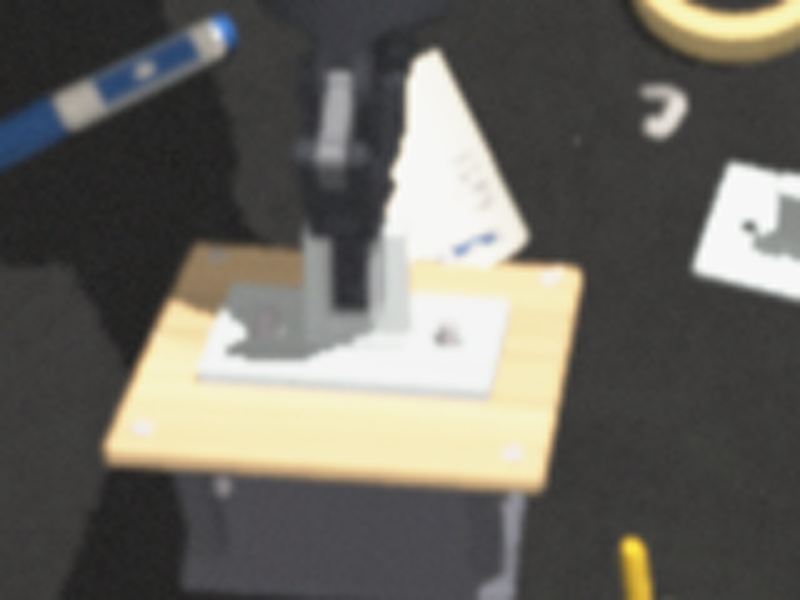

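Both pins show through the holes, at crop (265,318) and (447,333). The plate lies flush on the board and is still gripped. I'll release it and back off.

```bash
python3 - <<'E'
from ins import *
fingers.gripper_to(.5)
l=loc(); robot.line_to(W(l[0],l[1],.17),None,.12)
robot.line_to((np.array(robot.current_tool_pos())+[-.12,0,.05]).tolist(),None,.2)
robot.pause(.3)
crop("side",190,210,160,120,"pics/s6.png",5); print(robot.current_time_s(),robot.current_contact_force())
E
```

```text
15.25 [ 0.07329422 -0.02517902 -0.56886506]
```

View pics/s6.png

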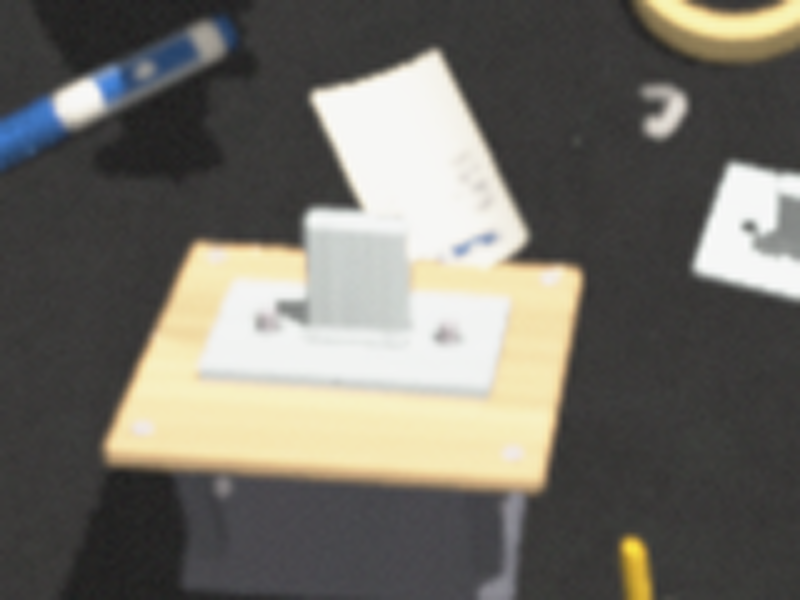

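The bracket hangs flush, with pins visible in both holes at (268,322) and (447,333), and the robot is clear.

```bash
python3 -c "
from station import workorder
print(workorder.close_job())"
```

```text
the job is handed in; nothing more can be done
None
```

The larger bracket is hung flush on both pins and released, the stapler, tape and marker were not touched, and I handed the job in at about 15 s; the hand-in call returned no verdict.

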